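# Right the fallen table lamp and switch it on

## Robot

A 6-joint arm with a two-finger parallel gripper is mounted at the origin on the work surface. World frame = base frame: x ahead of the robot, y to its left, z up, the work surface at z = 0. Lengths are in m, angles in rad, forces in N, time in s.
With the tool pointing down it reaches from about 0.425 to 0.95 m from the base axis. Payload 3.5 kg.
Tool frame: the origin (TCP) lies between the finger pads; the fingertips stand 19 mm ahead of it and the grasp point (between the pads) is the TCP; z points along the fingers, y is the line along which they close (so a half turn about z gives the same grasp; the last joint's range is limited). The gripper opens to 85 mm and grips with 20 to 120 N. Pads are 22 mm wide; open, the fingers measure 114 mm over their backs; the gripper's body (76 mm by 85 mm) begins 54 mm behind the grasp point. The pads swing forward as they close: fully open they stand 13 mm farther back than shut.
Start: joints at [1.182, 0.286, 1.577, -0, 1.279, -0.15], TCP at [0.16, 0.656, 0.25] pointing down, gripper open.
Joint ranges: [-2.77, 2.77], [-0.9, 2.22], [0.21, 2.48], [-1.53, 4.67], [0.24, 2.81], [-2.84, 2.84]. Speed limits (rad/s): [2.79, 2.79, 3.14, 3.14, 3.14, 3.14].

## Interface

Orientations are given as a unit quaternion [x, y, z, w].
In Python, from plant import monitor, eyes, ctrl gives the robot as it stands.
- The arm moves only by the shell command python3 -m handwheel 'ROWS' [FORCE]. ROWS is JSON, a list of rows, each a list of 7 numbers: the shift along the tool's x, y, z in units of 40 cm (1.0 is 40 cm), then the turn, a rotation vector about the tool's x, y, z in units of pi rad (1.0 is pi rad), then the opening, from -1 (shut) to 1 (fully open). A call has 1 to 12 rows; each row is the pose to reach, as a shift and turn from the pose commanded when the call began, along the tool's axes at that moment, turning the shorter way round; what a row does not reach only later rows make up. A row lasts 1/8 s, in which the tool goes at most 62.5 mm and 10.7 degrees, less where a joint would pass 70% of its speed; a pose out of reach is approached as far as the arm can. A call with a number of a shift or a turn outside -1 to 1 is refused whole. A call with a gripper value outside its range is refused whole. The fingers move at their own pace and stop on an object; FORCE is the grip in N (left out, the last holds). Time passes only in rows, so rows that repeat a pose let the fingers close. It gives the time, the measured TCP pose, the force, the opening and the grip force at its end, in the units of the state.
- monitor.get_state(): the state, without advancing time (a new reading comes with each control period).
- eyes.read_camera(name): name is "side" or "top" or "wrist"; returns the picture (480x640x3 uint8, red, green, blue); there is no depth.
- eyes.camera_params(name): a dict with "K" (3x3 intrinsics, pixels), "R" (3x3) and "t" (3): a world point X has camera coordinates R X + t. Camera axes: x right, y down, z forward; pixel columns grow to the right and rows downward; lengths in m; the calibration is good to about 2 mm. A picture is of the moment at which its call begins: read the wrist's pose just before it. camera_params takes no time and is no camera call; for the wrist camera it gives the pose at the moment of the call.
- ctrl.sign_off(): hands the job in; it is judged then, once.
The state is a dict: "time": time; "qpos": joint angles; "dq": joint speeds; "joint_efforts": joint torques, N m; "eef_pos": TCP position; "tcp_rot": TCP orientation; "contact_force": force on the tool from outside, world axes, zero at the start; "wrist_torque": the same for the moment, N m; "opening": opening from 0.0 (shut) to 1.0 (fully open); "finger_force": force on a finger pad.
Only numpy, scipy, OpenCV 4.12 (cv2) and the standard library are available. Lean on these libraries where they do the work, as an engineer would, in place of code of your own. Each camera call takes 0.05 s, during which the arm holds its last target. There are 200 camera calls.

## Task

The little cordless lamp on the dinner table has been knocked over. Stand it back up on its square foot on the table, then press the switch on top of it fully down once it is standing, and leave the lamp standing there by itself. Do not knock the water tumbler, the salsa bowl or the stone mortar out of place.

Things in the scene. Friction and masses are not known exactly. Their poses are not given: they have to be found in the camera images.
- lamp: Cordless lamp, 0.7 kg. Origin: centre of its foot's underside; z along the stem to the shade; x, y parallel to the foot's sides. Foot: dark square plate 100 x 100 x 22 mm. Stem: dark rod 14 mm thick, z 22 to 140. It starts lying on its side, stem level, own x axis down, shade pointing away from the robot or obliquely aside. Mass centre z 40: it tips upright by itself below 50 degrees of lean
- shade (a point): point on the lamp's axis 148 mm from the foot's underside, in the middle of the widest part of its shade: a white dome 100 mm in diameter from z 140 to 156 (its rim rests on the table while the lamp lies), narrowing to 44 mm at its flat top at z 190
- switch_top (a point): centre of the top face of the lamp's switch, a steel push button 32 mm in diameter on the axis at the very top of the shade; 198 mm from the underside of the foot when not pressed
- switch (a joint): travel of the switch along the lamp's axis into the shade: 0 when released, 0.006 m fully down; it springs back; about 4 N presses it fully
- tumbler: bystander: clear water glass, 74 mm in diameter at the rim, 92 mm tall, loose; origin at the centre of its underside, z up
- bowl: bystander: small yellow salsa bowl, 110 mm in diameter at the rim, 45 mm tall, loose; origin at the centre of its underside, z up
- mortar: bystander: dark stone mortar bowl on three stub legs, 124 mm in diameter at the rim, 80 mm tall, loose; origin on the table under its centre, z up
There are look-alikes about, which are no part of the job. There is more than one size of the lamp; the job needs the largest.

How it is judged:
By the outcome, as a careful person would: the job done as asked, in the order asked, and still so for the second after the job is handed in, with the robot touching nothing.
It also fails if it takes over 45 s, if anything falls off the work surface, if the arm or the gripper's body presses on something with over 40 N, if the wrist force passes 120 N, or if a joint passes its speed limit or range.

## Working session

There is one attempt and no reset: what is moved stays moved. The work goes in short steps, Python scripts to look and compute and a shell command to move; the robot and the scene stay as the last step left them, time stands still between calls to the robot, and variables do not carry over. Pictures are saved under pics/ and viewed, at most 11 in all, crops included, and the job is handed in when it is done.

```bash
ls; mkdir -p pics; python3 - <<'E'
from plant import monitor, eyes, ctrl
import cv2,numpy as np
np.set_printoptions(precision=4,suppress=True)
for n in ("top","side"):
    im=eyes.read_camera(n); cv2.imwrite(f"pics/{n}0.png",im[:,:,::-1])
    p=eyes.camera_params(n); print(n,p["K"],p["R"],p["t"])
s=monitor.get_state(); print(s)
E
```

```text
pics
top [[468.645    0.     315.669 ]
 [  0.     468.645  231.1738]
 [  0.       0.       1.    ]] [[ 0.0068 -1.      0.0037]
 [-0.9919 -0.0072 -0.1268]
 [ 0.1268 -0.0029 -0.9919]] [-0.0067  0.6116  1.0193]
side [[509.7059   0.     317.4531]
 [  0.     509.7059 233.6895]
 [  0.       0.       1.    ]] [[ 0.9473 -0.3201  0.0105]
 [-0.2326 -0.7101 -0.6645]
 [ 0.2202  0.6271 -0.7472]] [-0.5619  0.1821  1.2518]
{'time': 0.1, 'qpos': array([ 1.182 ,  0.2871,  1.578 ,  0.    ,  1.2786, -0.15  ]), 'dq': array([-0.0008, -0.0036, -0.0042, -0.0006, -0.0022,  0.0002]), 'joint_efforts': array([  0.0005, -40.7296, -29.37  ,  -0.0002,   0.0035,  -0.    ]), 'eef_pos': array([0.1594, 0.6553, 0.2491]), 'tcp_rot': array([ 0.1191,  0.9929, -0.001 , -0.0003]), 'contact_force': array([ 0.1046, -0.9056,  0.8482]), 'wrist_torque': array([-0.0106,  0.0226, -0.0414]), 'finger_force': 0.0, 'opening': 1.0014184463670015}
```

View pics/top0.png

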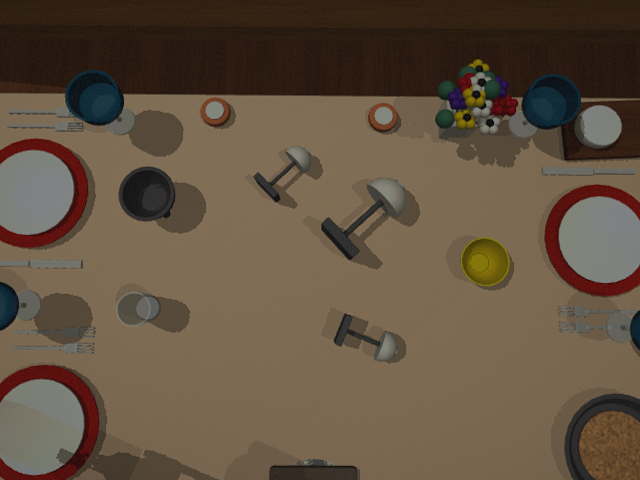

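View pics/side0.png

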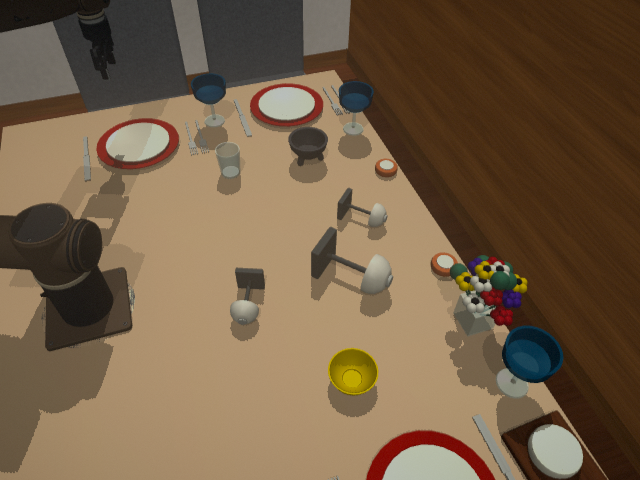

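The candidates for the lamp are the large one (top 365,218; side 350,265), a small one (top 283,172; side 362,212) and another small one (top 366,338; side 247,295). Choice: the large one at top 365,218. I'll measure it and check it in a crop.

```bash
cat > h.py <<'E'
from plant import monitor, eyes, ctrl
import cv2,numpy as np
from scipy.spatial.transform import Rotation as Ro
np.set_printoptions(precision=4,suppress=True)
def ray(p,uv,z):
    o=-p["R"].T@p["t"]; d=p["R"].T@np.linalg.solve(p["K"],[uv[0],uv[1],1.])
    return o+d*(z-o[2])/d[2]
def proj(p,X):
    c=p["K"]@(p["R"]@np.asarray(X)+p["t"]); return c[:2]/c[2]
def tri(pa,a,pb,b):
    A=[];r=[]
    for p,uv in((pa,a),(pb,b)):
        o=-p["R"].T@p["t"]; d=p["R"].T@np.linalg.solve(p["K"],[uv[0],uv[1],1.]); d/=np.linalg.norm(d)
        M=np.eye(3)-np.outer(d,d); A.append(M); r.append(M@o)
    return np.linalg.lstsq(np.vstack(A),np.hstack(r),rcond=None)[0]
E
python3 - <<'E'
from h import *
im=cv2.imread("pics/top0.png"); p=eyes.camera_params("top")
x0,y0,x1,y1=310,165,420,270
c=im[y0:y1,x0:x1]; hsv=cv2.cvtColor(c,cv2.COLOR_BGR2HSV)
dark=((hsv[...,1]<75)&(hsv[...,2]<95)).astype(np.uint8)
n,l,st,_=cv2.connectedComponentsWithStats(dark); k=1+st[1:,4].argmax(); dark=(l==k).astype(np.uint8)
foot=cv2.morphologyEx(dark,cv2.MORPH_OPEN,np.ones((9,9)))
stem=cv2.morphologyEx(dark&(1-cv2.dilate(foot,np.ones((7,7)))),cv2.MORPH_OPEN,np.ones((3,3)))
white=((hsv[...,1]<60)&(hsv[...,2]>110)).astype(np.uint8)
print(dark.sum(),foot.sum(),stem.sum(),white.sum())
cn=max(cv2.findContours(foot,0,2)[0],key=cv2.contourArea); print("foot",cv2.minAreaRect(cn),(cv2.boxPoints(cv2.minAreaRect(cn))+[x0,y0]).tolist())
ys,xs=np.nonzero(stem); W=np.array([ray(p,(x+x0,y+y0),.05) for x,y in zip(xs,ys)])
m=W.mean(0); d=np.linalg.svd(W-m)[2][0]; d*=np.sign(d[0]); t=(W-m)@d
print("stem",m,d,np.degrees(np.arctan2(d[1],d[0])),m+d*t.min(),m+d*t.max())
ys,xs=np.nonzero(foot); print("footc z.1",ray(p,(xs.mean()+x0,ys.mean()+y0),.1))
M=c.copy(); M[foot>0]=(0,0,255); M[stem>0]=(0,255,0); M[white>0]=(255,0,0)
cv2.imwrite("pics/crop.png",cv2.resize(np.hstack([c,M]),None,fx=3.5,fy=3.5,interpolation=0))
# small-lamp compare + bystanders rough
for nm,uv,z in(("tumbler",(138,309),.05),("bowl",(485,262),.03),("mortar",(147,194),.06),("small1",(283,172),.03),("small2",(366,338),.03)): print(nm,ray(p,uv,z))
E
```

```text
1418 729 453 439
foot ((29.88121795654297, 72.25691223144531), (46.753204345703125, 17.616069793701172), 48.01278305053711) [[317.6961326599121, 225.77348709106445], [330.79005241394043, 213.98895645141602], [362.0663032531738, 248.74034118652344], [348.9723815917969, 260.5248718261719]]
stem [ 0.6604 -0.1445  0.05  ] [ 0.3782 -0.9257 -0.    ] -67.77891946965717 [ 0.6306 -0.0717  0.05  ] [ 0.6878 -0.2117  0.05  ]
footc z.1 [ 0.6025 -0.0656  0.1   ]
tumbler [0.436  0.3846 0.05  ]
bowl [ 0.5453 -0.3859  0.03  ]
mortar [0.6898 0.3747 0.06  ]
small1 [0.7503 0.0741 0.03  ]
small2 [ 0.3752 -0.1155  0.03  ]
```

View pics/crop.png

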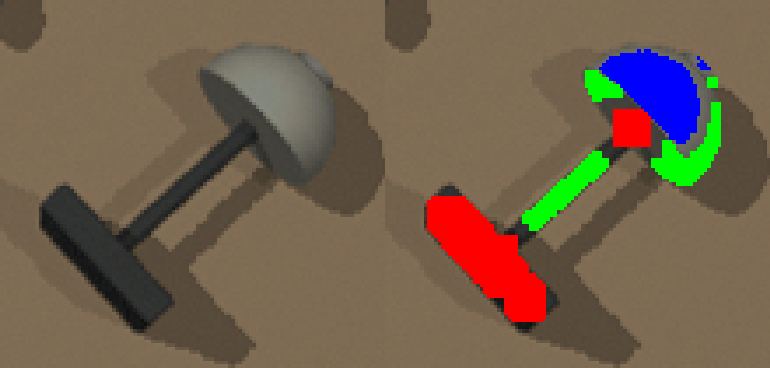

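The crop confirms the large lamp: foot edge at top (340,237), stem from (345,234) to (382,203), switch at (401,184). The stem mask leaked into the shade, so I'll refit with a tighter mask and triangulate.

```bash
python3 - <<'E'
from h import *
im=cv2.imread("pics/top0.png"); p=eyes.camera_params("top")
v=cv2.cvtColor(im,cv2.COLOR_BGR2HSV)
m=np.zeros(im.shape[:2],np.uint8); cv2.line(m,(349,231),(377,207),1,9)
m&=((v[...,2]<75)&(v[...,1]<80)).astype(np.uint8); ys,xs=np.nonzero(m); print(len(xs))
W=np.array([ray(p,q,.05) for q in zip(xs,ys)]); mm=W.mean(0); d=np.linalg.svd(W-mm)[2][0]; d*=np.sign(d[0])
print(mm,d,"yaw",np.degrees(np.arctan2(d[1],d[0])))
A=ray(p,(345,234.4),.05);B=ray(p,(382,202.7),.05);print(A,B,np.linalg.norm(A-B))
C=ray(p,(322,218.5),.1);D=ray(p,(350,259),.1);print("foot rear edge ends z.1",C,D,np.linalg.norm(C-D))
# stem in side view check
ps=eyes.camera_params("side")
b=(A+B)/2
for t in(-.059,0,.059): print("side proj",proj(ps,b+d*t))
print("stem mid",b)
s=monitor.get_state(); R=Ro.from_quat(s["tcp_rot"]); print("tool axes cols\n",R.as_matrix(), s["eef_pos"])
E
```

```text
271
[ 0.6404 -0.1073  0.05  ] [ 0.6711 -0.7413  0.    ] yaw -47.84624976040259
[ 0.6034 -0.068   0.05  ] [ 0.676  -0.1514  0.05  ] 0.11058349721367781
foot rear edge ends z.1 [ 0.6312 -0.0156  0.1   ] [ 0.5451 -0.0752  0.1   ] 0.10466389711161395
side proj [328.462  255.5906]
side proj [349.0304 264.5659]
side proj [370.206 273.806]
stem mid [ 0.6397 -0.1097  0.05  ]
tool axes cols
 [[-0.9716  0.2365 -0.0008]
 [ 0.2365  0.9716 -0.002 ]
 [ 0.0003 -0.0021 -1.    ]] [0.1594 0.6553 0.2491]
```

```bash
cat >> h.py <<'E'
def go(pos,xyaw,tilt=0):
    "units from here to TCP pos, tool down with tool x at xyaw deg, then tilted about tool y"
    s=monitor.get_state(); R=Ro.from_quat(s["tcp_rot"])
    c,n=np.cos(np.radians(xyaw)),np.sin(np.radians(xyaw))
    T=Ro.from_matrix(np.array([[c,n,0],[n,-c,0],[0,0,-1]]))*Ro.from_euler("y",tilt,degrees=True)
    print("shift",R.inv().apply(np.array(pos)-s["eef_pos"])/.4,"turn",(R.inv()*T).as_rotvec()/np.pi,"| t",s["time"],"pos",s["eef_pos"],"q",s["qpos"],"F",s["contact_force"],"open",s["opening"],s["finger_force"])
E
python3 -m handwheel '[[-0.81,-0.785,0,0,0,0,1],[-0.81,-0.785,0,0,0,0,1],[-0.81,-0.785,0,0,0,0,1],[-0.81,-0.785,0,0,0,0,1],[-0.81,-0.785,0,0,0,0,1],[-0.81,-0.785,0,0,0,0,1],[-0.81,-0.785,0,0,0,0,1],[-0.81,-0.785,0,0,0,0,1],[-0.81,-0.785,0,0,0,0,1],[-0.81,-0.785,0,0,0,0,1]]'
python3 -c "
from h import *
go((.640,-.109,.2),131)"
```

```text
time: 1.35
eef_pos: [0.3995, 0.2751, 0.2501]
tcp_rot: [0.118, 0.993, 0.0, -0.0]
contact_force: [1.3, 0.3, -0.0]
opening: 1.0
finger_force: 0.0
shift [-0.8103 -0.7919  0.1246] turn [-0.     -0.0002  0.1967] | t 1.35 pos [0.3995 0.2751 0.2501] q [ 0.3932 -0.1426  2.031   0.0005  1.2536 -0.9404] F [ 1.3436  0.3297 -0.012 ] open 0.999775302345861 0.0
```

```bash

python3 -m handwheel '[[-0.81,-0.79,0.12,0,0,0.197,1],[-0.81,-0.79,0.12,0,0,0.197,1],[-0.81,-0.79,0.12,0,0,0.197,1],[-0.81,-0.79,0.12,0,0,0.197,1],[-0.81,-0.79,0.12,0,0,0.197,1],[-0.81,-0.79,0.12,0,0,0.197,1],[-0.81,-0.79,0.12,0,0,0.197,1],[-0.81,-0.79,0.12,0,0,0.197,1],[-0.81,-0.79,0.12,0,0,0.197,1],[-0.81,-0.79,0.12,0,0,0.197,1],[-0.81,-0.79,0.12,0,0,0.197,1]]'
python3 -c "
from h import *
go((.640,-.109,.05),131)
p=eyes.camera_params('wrist'); im=eyes.read_camera('wrist'); cv2.imwrite('pics/w1.png',im[:,:,::-1])
for X in ((.6012,-.0647,.05),(.640,-.109,.05),(.679,-.153,.05)): print(proj(p,X))
"
```

```text
time: 2.72
eef_pos: [0.6399, -0.1076, 0.2028]
tcp_rot: [0.415, 0.91, 0.0, 0.0]
contact_force: [0.0, 0.4, 0.1]
opening: 1.002
finger_force: 0.0
shift [-0.0028 -0.0021  0.382 ] turn [ 0.0001  0.     -0.0001] | t 2.725 pos [ 0.6399 -0.1076  0.2028] q [-0.3228  0.2698  1.6861  0.0002  1.1854 -1.0383] F [0.008  0.4179 0.1076] open 1.0021222913677659 0.0
[317.3516 139.5231]
[317.8324 221.8106]
[318.6995 293.9258]
```

View pics/w1.png

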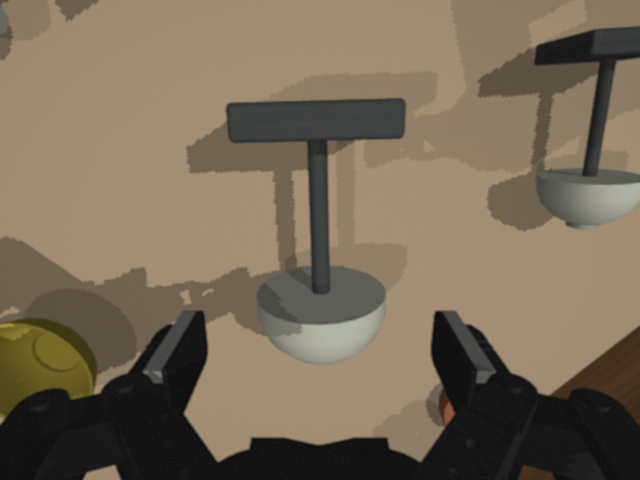

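The wrist picture shows the stem at columns 318–320, rows 138–293, and the projected axis lies on it. The gripper is aligned, so I'll go down and grasp.

```bash

python3 -m handwheel '[[0,0,0.12,0,0,0,1],[0,0,0.24,0,0,0,1],[0,0,0.33,0,0,0,1],[0,0,0.38,0,0,0,1],[0,0,0.38,0,0,0,1],[0,0,0.38,0,0,0,-1],[0,0,0.38,0,0,0,-1],[0,0,0.38,0,0,0,-1],[0,0,0.38,0,0,0,-1],[0,0,0.38,0,0,0,-1],[0,0,0.38,0,0,0,-1],[0,0,0.38,0,0,0,-1]]' 80
python3 -c "
from h import *
go((.640,-.109,.25),131)
"
```

```text
time: 4.28
eef_pos: [0.6406, -0.1099, 0.0513]
tcp_rot: [0.416, 0.91, -0.0, 0.0]
contact_force: [-2.1, -0.2, 4.5]
opening: 0.138
finger_force: 77.9
shift [ 0.0021  0.0004 -0.4969] turn [ 0.      0.0003 -0.0007] | t 4.275 pos [ 0.6406 -0.1099  0.0513] q [-0.3256  0.453   1.7547 -0.0005  0.9331 -1.0388] F [-2.1457 -0.2329  4.526 ] open 0.1375806296208302 77.92626142501831
```

Gripped. Next I'll lift, then carry the lamp to (0.60, 0.10) with a yaw of +58°.

```bash

python3 -m handwheel '[[0,0,-0.1,0,0,0,-1],[0,0,-0.2,0,0,0,-1],[0,0,-0.3,0,0,0,-1],[0,0,-0.4,0,0,0,-1],[0,0,-0.5,0,0,0,-1],[0,0,-0.5,0,0,0,-1]]' 
python3 -c "
from h import *
go((.60,.10,.25),189.5)
p=eyes.camera_params('wrist'); im=eyes.read_camera('wrist'); cv2.imwrite('pics/w2.png',im[:,:,::-1])
"
```

```text
time: 5.03
eef_pos: [0.6415, -0.1099, 0.2521]
tcp_rot: [0.416, 0.909, 0.0, 0.003]
contact_force: [1.1, 0.0, -7.8]
opening: 0.134
finger_force: 78.6
shift [0.4648 0.2648 0.0037] turn [ 0.      0.0019 -0.3258] | t 5.025 pos [ 0.6415 -0.1099  0.2521] q [-0.3254  0.2298  1.6417 -0.      1.2643 -1.0384] F [ 1.0788  0.0394 -7.8057] open 0.13377906502972933 78.55899453163147
```

View pics/w2.png

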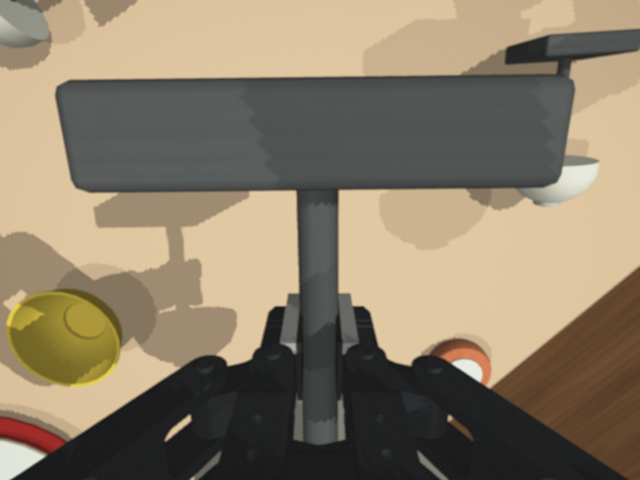

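The lamp hangs level in the grip, with its foot at rows 80–190 and its stem at column 318.

```bash

python3 -m handwheel '[[0.46,0.265,0,0,0,-0.326,-1],[0.46,0.265,0,0,0,-0.326,-1],[0.46,0.265,0,0,0,-0.326,-1],[0.46,0.265,0,0,0,-0.326,-1],[0.46,0.265,0,0,0,-0.326,-1],[0.46,0.265,0,0,0,-0.326,-1],[0.46,0.265,0,0,0,-0.326,-1],[0.46,0.265,0,0,0,-0.326,-1],[0.46,0.265,0,0,0,-0.326,-1]]' 
python3 -m handwheel '[[0,0,0,0,-0.05,0,-1],[0,0,0,0,-0.1,0,-1],[0,0,0,0,-0.15,0,-1],[0,0,0,0,-0.2,0,-1],[0,0,0,0,-0.25,0,-1],[0,0,0,0,-0.3,0,-1],[0,0,0,0,-0.35,0,-1],[0,0,0,0,-0.4,0,-1],[0,0,0,0,-0.45,0,-1],[0,0,0,0,-0.5,0,-1],[0,0,0,0,-0.5,0,-1],[0,0,0,0,-0.5,0,-1]]'
python3 -c "
from h import *
go((.60,.10,.1),189.5,-90)
im=eyes.read_camera('side'); cv2.imwrite('pics/s2.png',im[:,:,::-1])
"
```

```text
time: 6.2
eef_pos: [0.5997, 0.0988, 0.2492]
tcp_rot: [-0.083, 0.997, 0.0, -0.001]
contact_force: [0.7, -0.6, -7.3]
opening: 0.135
finger_force: 78.8
time: 7.7
eef_pos: [0.4948, 0.1052, 0.3891]
tcp_rot: [-0.042, 0.79, 0.052, 0.609]
contact_force: [0.3, 0.6, -6.1]
opening: 0.133
finger_force: 79.4
shift [ 0.6323 -0.0695  0.4324] turn [-0.0102 -0.0808 -0.0115] | t 7.7 pos [0.4948 0.1052 0.3891] q [-0.0976 -0.7247  2.4793  1.2482  0.2402 -2.8378] F [ 0.2533  0.5575 -6.1383] open 0.13270953635603966 79.37520146369934
```

View pics/s2.png

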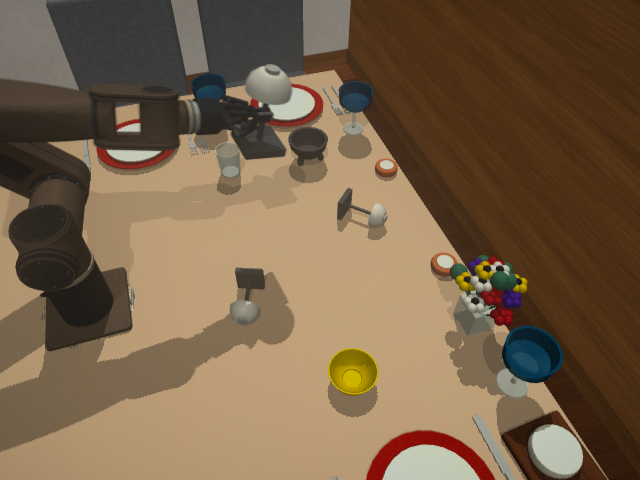

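The pitch stopped at the joint limits (q5 at its minimum), with the lamp held at lean ≈15° at z 0.39. The wrist has to take the q4≈π branch, so I'll fit the kinematics from the logged states to plan that.

```bash
cat > fk.py <<'E'
from h import *
from scipy.optimize import least_squares
def wr(q,P,s4=1,s6=1):
    L1,L2,h,d,L6,w=P
    f=q[1]+q[2]-np.pi/2
    R=Ro.from_euler("z",q[0])*Ro.from_euler("y",f)*Ro.from_euler("x",s4*q[3])*Ro.from_euler("y",q[4])*Ro.from_euler("x",s6*q[5])
    c=Ro.from_euler("z",q[0]).apply([L1*np.sin(q[1])+L2*np.cos(f),d,h+L1*np.cos(q[1])-L2*np.sin(f)])
    pos=c+(Ro.from_euler("z",q[0])*Ro.from_euler("y",f)*Ro.from_euler("x",s4*q[3])).apply([0,w,0])+R.apply([L6,0,0])
    # tool z = R x ; at tool down,q=0: tool x = yaw+90 (R y), tool y = z cross x = R z ... 
    return pos, R*Ro.from_matrix(np.array([[0,0,1],[1,0,0],[0,1,0]]))
D=[([1.182,.2871,1.578,0,1.2786,-.15],[.1594,.6553,.2491],[.1191,.9929,-.001,-.0003]),
([.3932,-.1426,2.031,.0005,1.2536,-.9404],[.3995,.2751,.2501],[.118,.993,0,0]),
([-.3228,.2698,1.6861,.0002,1.1854,-1.0383],[.6399,-.1076,.2028],[.415,.91,0,0]),
([-.3256,.453,1.7547,-.0005,.9331,-1.0388],[.6406,-.1099,.0513],[.416,.91,0,0]),
([-.3254,.2298,1.6417,0,1.2643,-1.0384],[.6415,-.1099,.2521],[.416,.909,0,.003]),
([-.0976,-.7247,2.4793,1.2482,.2402,-2.8378],[.4948,.1052,.3891],[-.042,.79,.052,.609])]
def fit(s4,s6):
    g=lambda P:np.hstack([wr(q,P,s4,s6)[0]-x for q,x,_ in D])
    r=least_squares(g,[.4,.4,.3,.1,.2,0]); return r.x,abs(r.fun).max()
if __name__=="__main__":
    for s4 in(1,-1):
        for s6 in(1,-1):
            P,e=fit(s4,s6); print(s4,s6,P,e,[round((wr(q,P,s4,s6)[1].inv()*Ro.from_quat(o)).magnitude(),3) for q,_,o in D])
E
python3 fk.py
```

```text
1 1 [ 0.435   0.566   0.2242  0.1013  0.2279 -0.0003] 0.0033716066218917318 [0.0, 0.001, 0.001, 0.001, 0.001, 0.001]
1 -1 [ 0.435   0.566   0.2242  0.1013  0.2279 -0.0003] 0.003371606646005665 [0.3, 1.882, 2.076, 2.077, 2.076, 0.607]
-1 1 [ 0.3733  0.5836  0.1882  0.1893  0.1299 -0.0844] 0.023427268819087577 [0.0, 0.001, 0.001, 0.001, 0.001, 2.496]
-1 -1 [ 0.3733  0.5836  0.1882  0.1893  0.1299 -0.0844] 0.023427268959057113 [0.3, 1.881, 2.076, 2.078, 2.076, 3.087]
```

```bash
cat > ik.py <<'E'
from fk import *
P=np.array([.435,.566,.2242,.1013,.2279,0])
lo=np.array([-2.77,-.9,.21,-1.53,.24,-2.84]);hi=np.array([2.77,2.22,2.48,4.67,2.81,2.84])
def tool(yaw,pitch): # tool z at yaw, pitch deg below horizontal, tool y level, tool x below
    c,n=np.cos(np.radians(yaw+180)),np.sin(np.radians(yaw+180))
    return Ro.from_matrix(np.array([[c,n,0],[n,-c,0],[0,0,-1]]))*Ro.from_euler("y",pitch-90,degrees=True)
def ik(pos,R,q0):
    f=lambda q:(lambda a:np.hstack([(a[0]-pos)*5,(a[1].inv()*R).as_rotvec()]))(wr(q,P))
    r=least_squares(f,np.clip(q0,lo+.03,hi-.03),bounds=(lo+.02,hi-.02)); return r.x,np.linalg.norm(r.fun)
E
python3 - <<'E'
from ik import *
seeds=[[-.1,.3,1.7,0,.9,-1.57],[.3,.3,1.7,-1.2,.9,-.3],[-.3,.3,1.7,1.5,.9,-2.5],[.0,.3,1.9,3.1,.8,1.57]]
for p in(20,35,45):
  for off in(-90,-60,-30,0,30,60):
    for r in(.55,.65,.75):
      az=0.; pos=np.array([r,.0,.12])
      for s in seeds:
        q,e=ik(pos,tool(off,p),s)
        if e<.003: print(p,off,r,q, "margin",np.minimum(q-lo,hi-q).min().round(2))
E
```

```text
20 -90 0.55 [ 0.1988  0.4677  1.925  -1.19    1.4463  0.833 ] margin 0.34
20 -90 0.55 [ 0.1988  0.4677  1.925  -1.19    1.4463  0.833 ] margin 0.34
20 -90 0.55 [ 0.1988  0.4677  1.925  -1.19    1.4463  0.833 ] margin 0.34
20 -90 0.65 [ 0.1697  0.6284  1.6741 -1.1996  1.4601  0.7409] margin 0.33
20 -90 0.65 [ 0.1697  0.6284  1.6741 -1.1996  1.4601  0.7409] margin 0.33
20 -90 0.65 [ 0.1697  0.6284  1.6741 -1.1996  1.4601  0.7409] margin 0.33
20 -90 0.75 [ 0.1479  0.8019  1.3886 -1.2023  1.4848  0.6298] margin 0.33
20 -90 0.75 [ 0.1479  0.8019  1.3886 -1.2023  1.4848  0.6298] margin 0.33
20 -90 0.75 [ 0.1479  0.8019  1.3886 -1.2023  1.4848  0.6298] margin 0.33
20 -30 0.55 [0.0158 0.083  2.4359 3.956  0.7256 1.1024] margin 0.04
20 -30 0.65 [0.0124 0.2712 2.2053 3.9881 0.6955 1.0566] margin 0.27
20 -30 0.75 [0.0102 0.4412 1.9647 4.0536 0.6494 0.9707] margin 0.41
20 0 0.65 [-0.2346  0.1956  2.303   2.7483  0.6063  1.8179] margin 0.18
20 0 0.75 [-0.1902  0.375   2.0614  2.7878  0.5384  1.8121] margin 0.3
20 30 0.55 [-0.5556  0.083   2.4359  1.7626  1.0045  2.226 ] margin 0.04
20 30 0.65 [-0
[... 3854 characters left out ...]
 -1.2517  0.346   0.0093] margin 0.11
45 -30 0.65 [-0.0407  0.1829  2.1023 -1.2098  0.3586 -0.0283] margin 0.12
45 -30 0.65 [-0.0407  0.1829  2.1023 -1.2098  0.3586 -0.0283] margin 0.12
45 -30 0.65 [-0.0407  0.1829  2.1023 -1.2098  0.3586 -0.0283] margin 0.12
45 -30 0.75 [-0.034   0.3778  1.8537 -1.0857  0.3853 -0.1569] margin 0.15
45 -30 0.75 [-0.034   0.3778  1.8537 -1.0857  0.3853 -0.1569] margin 0.15
45 -30 0.75 [-0.034   0.3778  1.8537 -1.0857  0.3853 -0.1569] margin 0.15
45 60 0.55 [-0.4973  0.1264  2.1677  0.9386  1.068   2.5969] margin 0.24
45 60 0.65 [-0.414   0.3211  1.9295  0.9513  1.0418  2.6802] margin 0.16
45 60 0.75 [-0.3542  0.5079  1.6705  0.9368  1.0454  2.7803] margin 0.06
```

Joint solutions exist with the tool yawed to −90°: q4≈−1.2, good margins, pitch down to about 20° or less. I'll unwind to tool-down, yaw there, then tilt towards −y.

```bash
python3 -c "
from h import *
go((.60,.10,.32),189.5)"
```

```text
shift [ 0.1033 -0.0558  0.2989] turn [ 0.0013  0.4205 -0.0158] | t 7.75 pos [0.4926 0.1061 0.3903] q [-0.0966 -0.7333  2.4831  1.2487  0.2414 -2.8377] F [ 1.0171  4.2286 -7.6975] open 0.13924003266401372 79.59018588066101
```

```bash

python3 -m handwheel '[[0.1,-0.055,0.3,0,0.42,-0.016,-1],[0.1,-0.055,0.3,0,0.42,-0.016,-1],[0.1,-0.055,0.3,0,0.42,-0.016,-1],[0.1,-0.055,0.3,0,0.42,-0.016,-1],[0.1,-0.055,0.3,0,0.42,-0.016,-1],[0.1,-0.055,0.3,0,0.42,-0.016,-1],[0.1,-0.055,0.3,0,0.42,-0.016,-1],[0.1,-0.055,0.3,0,0.42,-0.016,-1],[0.1,-0.055,0.3,0,0.42,-0.016,-1],[0.1,-0.055,0.3,0,0.42,-0.016,-1]]'
python3 -c "
from h import *
go((.60,-.05,.25),90)"
```

```text
time: 9.0
eef_pos: [0.6032, 0.0985, 0.319]
tcp_rot: [-0.082, 0.997, 0.002, -0.002]
contact_force: [0.2, 0.1, -6.1]
opening: 0.131
finger_force: 78.9
shift [ 0.0679 -0.3656  0.1714] turn [-0.     -0.0017  0.5522] | t 9.0 pos [0.6032 0.0985 0.319 ] q [-0.0051  0.1039  1.6627  0.0031  1.3786 -1.7405] F [ 0.2131  0.058  -6.0615] open 0.13102119040523913 78.92536282539368
```

```bash

python3 -m handwheel '[[0.07,-0.365,0.17,0,0,0.552,-1],[0.07,-0.365,0.17,0,0,0.552,-1],[0.07,-0.365,0.17,0,0,0.552,-1],[0.07,-0.365,0.17,0,0,0.552,-1],[0.07,-0.365,0.17,0,0,0.552,-1],[0.07,-0.365,0.17,0,0,0.552,-1],[0.07,-0.365,0.17,0,0,0.552,-1],[0.07,-0.365,0.17,0,0,0.552,-1],[0.07,-0.365,0.17,0,0,0.552,-1],[0.07,-0.365,0.17,0,0,0.552,-1],[0.07,-0.365,0.17,0,0,0.552,-1]]'
python3 -c "
from ik import *
go((.60,-.05,.25),90,-75)
q=monitor.get_state()['qpos']
for p,z in((90,.25),(70,.25),(50,.25),(30,.25),(15,.25),(15,.18),(15,.1),(8,.09),(0,.085)):
  q,e=ik(np.array([.6,-.05,z]),tool(-90,p),q); print(p,z,q,round(e,4))
"
```

```text
time: 10.38
eef_pos: [0.5986, -0.0499, 0.2514]
tcp_rot: [0.707, 0.708, -0.001, -0.002]
contact_force: [0.5, -0.5, -7.4]
opening: 0.139
finger_force: 79.1
shift [-0.0002  0.0035  0.0035] turn [-0.0007 -0.4173  0.0013] | t 10.375 pos [ 0.5986 -0.0499  0.2514] q [-0.2523  0.1258  1.7622  0.0009  1.2579 -0.2543] F [ 0.546  -0.4984 -7.3946] open 0.13883275762434702 79.1228449344635
90 0.25 [-0.2522  0.1293  1.7608 -0.      1.2515 -0.2522] 0.0
70 0.25 [-0.1229  0.1366  1.7784 -0.3718  1.2062  0.0074] 0.0
50 0.25 [-0.008   0.1867  1.7969 -0.7431  1.2535  0.2687] 0.0
30 0.25 [ 0.0761  0.2726  1.814  -1.0746  1.3803  0.4879] 0.0
15 0.25 [ 0.1132  0.3539  1.8247 -1.292   1.5125  0.6146] 0.0
15 0.18 [ 0.1132  0.457   1.8394 -1.3004  1.4805  0.7282] 0.0
15 0.1 [ 0.1132  0.5923  1.8309 -1.3136  1.4474  0.8513] 0.0
8 0.09 [ 0.1221  0.6628  1.8138 -1.3889  1.5357  0.9111] 0.0
0 0.085 [ 0.1257  0.7333  1.7936 -1.468   1.6431  0.9598] 0.0
```

```bash

python3 -m handwheel '[[0,0,0,0,-0.05,0,-1],[0,0,0,0,-0.1,0,-1],[0,0,0,0,-0.15,0,-1],[0,0,0,0,-0.2,0,-1],[0,0,0,0,-0.25,0,-1],[0,0,0,0,-0.3,0,-1],[0,0,0,0,-0.35,0,-1],[0,0,0,0,-0.4,0,-1],[0,0,0,0,-0.44,0,-1],[0,0,0,0,-0.44,0,-1]]'
python3 -c "
from h import *
go((.60,-.05,.12),90,-80)
im=eyes.read_camera('side'); cv2.imwrite('pics/s3.png',im[:,:,::-1])
"
```

```text
time: 11.62
eef_pos: [0.5984, -0.0494, 0.2475]
tcp_rot: [0.545, 0.549, -0.45, 0.446]
contact_force: [-0.9, -0.1, -7.5]
opening: 0.132
finger_force: 79.7
shift [0.3121 0.007  0.0643] turn [-0.0002 -0.0075  0.003 ] | t 11.625 pos [ 0.5984 -0.0494  0.2475] q [ 0.1243  0.3893  1.8192 -1.3377  1.552   0.6382] F [-0.9212 -0.0535 -7.5495] open 0.1318875086110322 79.69462394714355
```

View pics/s3.png

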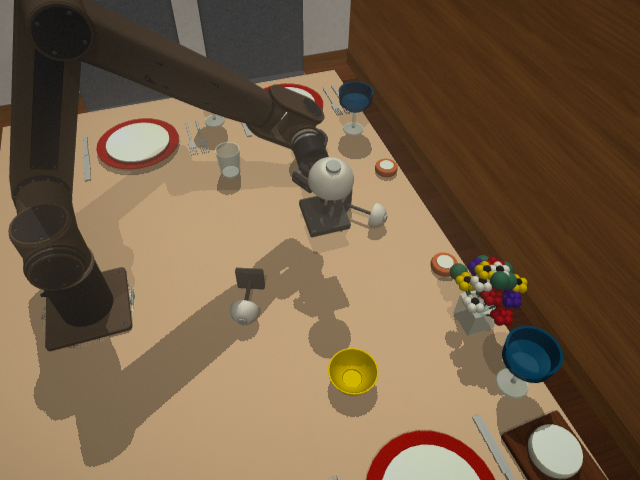

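The side picture shows the lamp nearly upright in the grip (foot at 325,213, switch at 334,167), with the space below it clear. Lowering.

```bash

python3 -m handwheel '[[0.1,0,0.018,0,0,0,-1],[0.2,0,0.035,0,0,0,-1],[0.29,0,0.051,0,0,0,-1],[0.34,0,0.06,0,0,0,-1],[0.36,0,0.064,0,0,0,-1],[0.36,0,0.064,0,0,0,-1],[0.36,0,0.064,0,0,0,-1]]'
python3 -m handwheel '[[0.01,0,0.002,0,0,0,-1],[0.015,0,0.003,0,0,0,-1],[0.02,0,0.003,0,0,0,-1],[0.02,0,0.003,0,0,0,-1]]' 40
python3 -c "
from h import *
go((.60,-.05,.085),90,-80)
"
```

```text
time: 12.55
eef_pos: [0.6001, -0.0476, 0.1068]
tcp_rot: [0.545, 0.546, -0.45, 0.45]
contact_force: [-0.6, -1.0, -7.0]
opening: 0.132
finger_force: 79.8
time: 13.05
eef_pos: [0.5988, -0.0473, 0.0965]
tcp_rot: [0.544, 0.547, -0.451, 0.449]
contact_force: [0.1, -0.6, -7.9]
opening: 0.131
finger_force: 79.8
shift [0.027  0.0031 0.0121] turn [ 0.0001 -0.0053  0.0015] | t 13.05 pos [ 0.5988 -0.0473  0.0965] q [ 0.128   0.6464  1.8023 -1.3509  1.5045  0.8782] F [ 0.1371 -0.6025 -7.8871] open 0.13116862893928505 79.77696061134338
```

```bash

python3 -m handwheel '[[0.005,0,0.001,0,0,0,-1],[0.01,0,0.002,0,0,0,-1],[0.015,0,0.003,0,0,0,-1],[0.015,0,0.003,0,0,0,-1]]' 40
python3 -m handwheel '[[0.005,0,0.001,0,0,0,-1],[0.008,0,0.001,0,0,0,-1],[0.008,0,0.001,0,0,0,-1]]' 40
```

```text
time: 13.55
eef_pos: [0.599, -0.047, 0.0933]
tcp_rot: [0.544, 0.544, -0.452, 0.451]
contact_force: [-3.8, 3.5, 1.2]
opening: 0.139
finger_force: 80.4
time: 13.92
eef_pos: [0.5993, -0.0466, 0.0928]
tcp_rot: [0.544, 0.542, -0.453, 0.452]
contact_force: [-6.1, 5.1, 7.2]
opening: 0.135
finger_force: 80.6
```

The foot's edge touches at TCP z ≈ 0.093. I'll roll the lamp about that edge to upright.

```bash

python3 -m handwheel '[[0.003,0,-0.007,0,-0.01,0,-1],[0.006,0,-0.014,0,-0.02,0,-1],[0.009,0,-0.021,0,-0.03,0,-1],[0.012,0,-0.028,0,-0.04,0,-1],[0.014,0,-0.035,0,-0.05,0,-1],[0.014,0,-0.035,0,-0.05,0,-1],[0.014,0,-0.035,0,-0.05,0,-1]]' 40
python3 -c "
from h import *
go((.60,-.035,.085),90,-90)
im=eyes.read_camera('side'); cv2.imwrite('pics/s4.png',cv2.resize(im[120:260,250:420,::-1],None,fx=4,fy=4))
"
```

```text
time: 14.8
eef_pos: [0.5991, -0.0321, 0.0856]
tcp_rot: [0.507, 0.509, -0.493, 0.492]
contact_force: [-4.4, 4.1, 5.3]
opening: 0.135
finger_force: 80.4
shift [0.0012 0.0023 0.0073] turn [ 0.0002 -0.0098  0.001 ] | t 14.8 pos [ 0.5991 -0.0321  0.0856] q [ 0.1588  0.7445  1.7631 -1.4249  1.6393  0.9411] F [-4.3665  4.0865  5.2677] open 0.13505983806465227 80.4068112373352
```

View pics/s4.png

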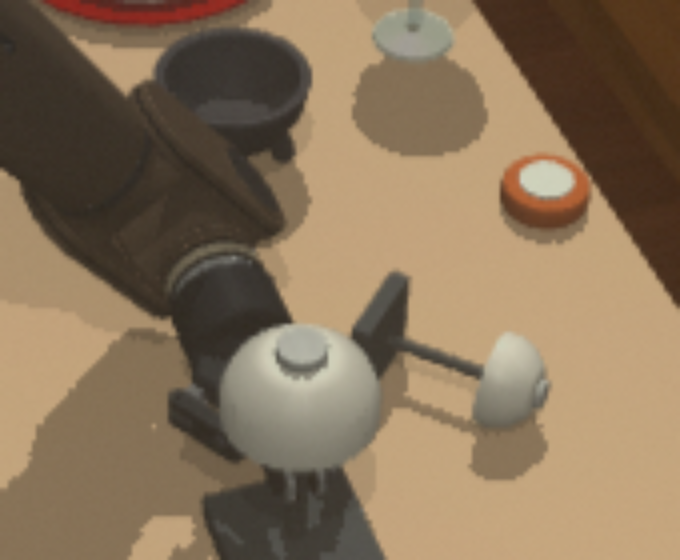

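The side crop shows the lamp upright, with the switch at crop (302,350), i.e. image (325,207), and the foot on the table. Releasing, then backing off.

```bash

python3 -m handwheel '[[0,0,0,0,0,0,-0.6],[0,0,0,0,0,0,-0.2],[0,0,0,0,0,0,0.5],[0,0,0,0,0,0,1],[0,0,0,0,0,0,1],[0,0,0,0,0,0,1],[0,0,-0.02,0,0,0,1],[0,0,-0.05,0,0,0,1],[0,0,-0.09,0,0,0,1],[0,0,-0.12,0,0,0,1],[0,0,-0.12,0,0,0,1]]' 40
python3 -c "
from h import *
go((.54,.06,.09),90,-87)
im=eyes.read_camera('side'); cv2.imwrite('pics/s5.png',cv2.resize(im[120:260,250:420,::-1],None,fx=4,fy=4))
"
```

```text
time: 16.23
eef_pos: [0.5991, 0.017, 0.0864]
tcp_rot: [0.507, 0.51, -0.492, 0.491]
contact_force: [0.2, -0.5, 0.4]
opening: 0.999
finger_force: 0.0
shift [-0.0048 -0.1475 -0.1081] turn [0.0009 0.0058 0.0011] | t 16.225 pos [0.5991 0.017  0.0864] q [ 0.2352  0.7637  1.7211 -1.3648  1.6845  0.9264] F [ 0.2274 -0.5162  0.4409] open 0.9986930288849288 0.0
```

View pics/s5.png

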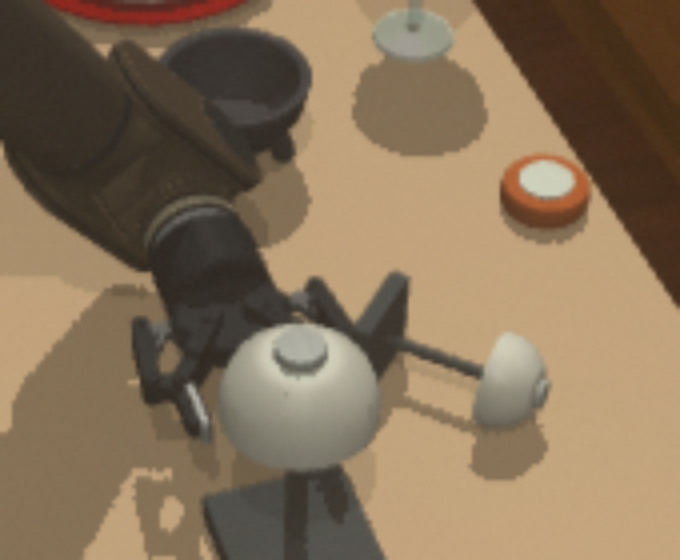

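The lamp stands by itself with the fingers clear of it. Next: diagonal retreat, up, and back to tool-down.

```bash

python3 -m handwheel '[[0,-0.06,-0.06,0,0,0,1],[0,-0.15,-0.11,0,0,0,1],[0,-0.15,-0.11,0,0,0,1],[-0.15,-0.15,-0.11,0,0,0,1],[-0.3,-0.15,-0.11,0,0,0,1],[-0.45,-0.15,-0.11,0,0,0,1],[-0.6,-0.15,-0.11,0,0,0,1],[-0.6,-0.15,-0.11,0,0,0,1],[-0.6,-0.15,-0.11,0,0,0,1]]'
python3 -m handwheel '[[0,0,0,0,0.06,0,-1],[0,0,0,0,0.12,0,-1],[0,0,0,0,0.18,0,-1],[0,0,0,0,0.24,0,-1],[0,0,0,0,0.3,0,-1],[0,0,0,0,0.36,0,-1],[0,0,0,0,0.42,0,-1],[0,0,0,0,0.48,0,-1],[0,0,0,0,0.48,0,-1],[0,0,0,0,0.48,0,-1]]' 40
python3 - <<'E'
from h import *
T=eyes.camera_params('top');S=eyes.camera_params('side')
a=eyes.read_camera('top');b=eyes.read_camera('side')
cv2.imwrite('pics/t6.png',a[:,:,::-1]);cv2.imwrite('pics/s6.png',b[:,:,::-1])
X=np.array([.5991,-.033,.198]); u,v=proj(T,X),proj(S,X); print(u,v)
f=lambda im,c:cv2.resize(im[int(c[1])-50:int(c[1])+50,int(c[0])-50:int(c[0])+50,::-1],None,fx=4,fy=4)
cv2.imwrite('pics/ts6.png',np.hstack([f(a,u),f(b,v)]))
go((.5991,-.033,.3),90)
E
```

```text
time: 17.4
eef_pos: [0.5399, 0.0507, 0.3279]
tcp_rot: [0.508, 0.509, -0.492, 0.49]
contact_force: [0.2, -0.5, -0.8]
opening: 1.001
finger_force: 0.0
time: 18.65
eef_pos: [0.5394, 0.0512, 0.3261]
tcp_rot: [0.707, 0.707, -0.014, 0.008]
contact_force: [0.3, 0.3, -0.5]
opening: -0.002
finger_force: 0.0
[331.8625 227.2456] [325.1117 206.2414]
shift [-0.211   0.1491  0.0719] turn [-0.0021  0.0096  0.0007] | t 18.75 pos [0.5394 0.0521 0.3266] q [-0.0778 -0.0546  1.8109 -0.031   1.3894 -0.0745] F [-0.5073 -0.3822  0.131 ] open 0.0026574023507303255 0.0
```

View pics/ts6.png

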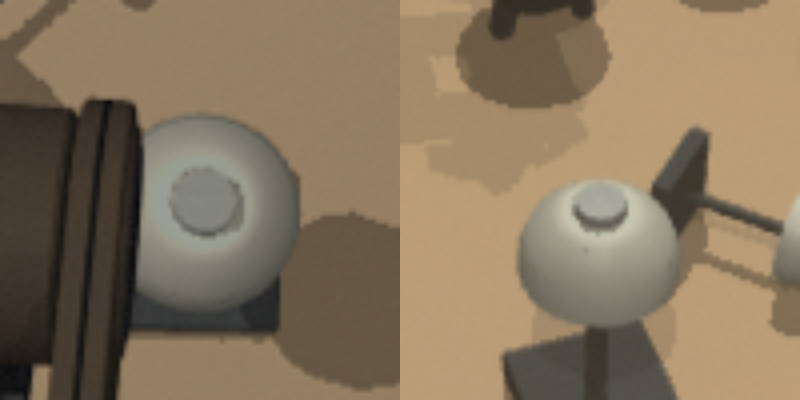

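In both views the lamp stands alone. The switch is at top (332,227) and side (325,206.5), which matches (0.599, −0.033, 0.198). I'll move over it with the gripper shut.

```bash

python3 -m handwheel '[[-0.21,0.15,0.07,-0.002,0.01,0,-1],[-0.21,0.15,0.07,-0.002,0.01,0,-1],[-0.21,0.15,0.07,-0.002,0.01,0,-1],[-0.21,0.15,0.12,-0.002,0.01,0,-1],[-0.21,0.15,0.17,-0.002,0.01,0,-1],[-0.21,0.15,0.22,-0.002,0.01,0,-1],[-0.21,0.15,0.22,-0.002,0.01,0,-1],[-0.21,0.15,0.22,-0.002,0.01,0,-1]]'
python3 -c "
from h import *
go((.599,-.033,.2165),90)"
```

```text
time: 19.75
eef_pos: [0.5997, -0.0349, 0.2424]
tcp_rot: [0.707, 0.708, 0.002, 0.0]
contact_force: [0.6, -0.2, 0.7]
opening: -0.0
finger_force: 0.0
shift [ 0.0046 -0.0018  0.0649] turn [ 0.0009 -0.0008  0.0004] | t 19.75 pos [ 0.5997 -0.0349  0.2424] q [-0.2281  0.1297  1.7746  0.0033  1.2351 -0.2306] F [ 0.5516 -0.1743  0.7121] open -8.107520945917824e-05 0.0
```

```bash

python3 -m handwheel '[[0.004,0,0.02,0,0,0,-1],[0.004,0,0.04,0,0,0,-1],[0.004,0,0.06,0,0,0,-1],[0.004,0,0.07,0,0,0,-1],[0.004,0,0.075,0,0,0,-1],[0.004,0,0.08,0,0,0,-1],[0.004,0,0.08,0,0,0,-1]]'
```

```text
time: 20.62
eef_pos: [0.5996, -0.0334, 0.2111]
tcp_rot: [0.707, 0.708, 0.002, -0.0]
contact_force: [-2.9, 0.6, 3.9]
opening: -0.003
finger_force: 2.7
```

```bash

python3 -m handwheel '[[0,0,0.007,0,0,0,-1],[0,0,0.014,0,0,0,-1],[0,0,0.02,0,0,0,-1],[0,0,0.02,0,0,0,-1]]'
```

```text
time: 21.12
eef_pos: [0.6025, -0.0336, 0.2113]
tcp_rot: [0.707, 0.708, 0.004, 0.004]
contact_force: [-8.2, 1.9, 26.0]
opening: 0.003
finger_force: 13.0
```

The switch is on its hard stop: 26 N with no further travel. Backing off upward.

```bash

python3 -m handwheel '[[0,0,-0.02,0,0,0,-1],[0,0,-0.06,0,0,0,-1],[0,0,-0.15,0,0,0,-1],[0,0,-0.28,0,0,0,-1],[0,0.0,-0.4,0,0,0,-1],[-0.3,0,-0.4,0,0,0,-1],[-0.5,0,-0.4,0,0,0,-1],[-0.5,0,-0.4,0,0,0,-1],[-0.5,0,-0.4,0,0,0,-1]]'
python3 - <<'E'
from h import *
a=eyes.read_camera('top');b=eyes.read_camera('side')
s=np.hstack([cv2.resize(x[:,:,::-1],(400,300)) for x in(a,b)])
f=lambda im,x,y:cv2.resize(im[y-50:y+50,x-50:x+50,::-1],(300,300))
cv2.imwrite('pics/end.png',np.vstack([s,np.hstack([f(a,331,227),f(b,325,206),np.zeros((300,200,3),np.uint8)])]))
E
```

```text
time: 22.25
eef_pos: [0.5986, -0.2374, 0.3601]
tcp_rot: [0.708, 0.706, 0.001, -0.001]
contact_force: [0.4, 0.1, 0.1]
opening: 0.002
finger_force: 0.0
```

View pics/end.png

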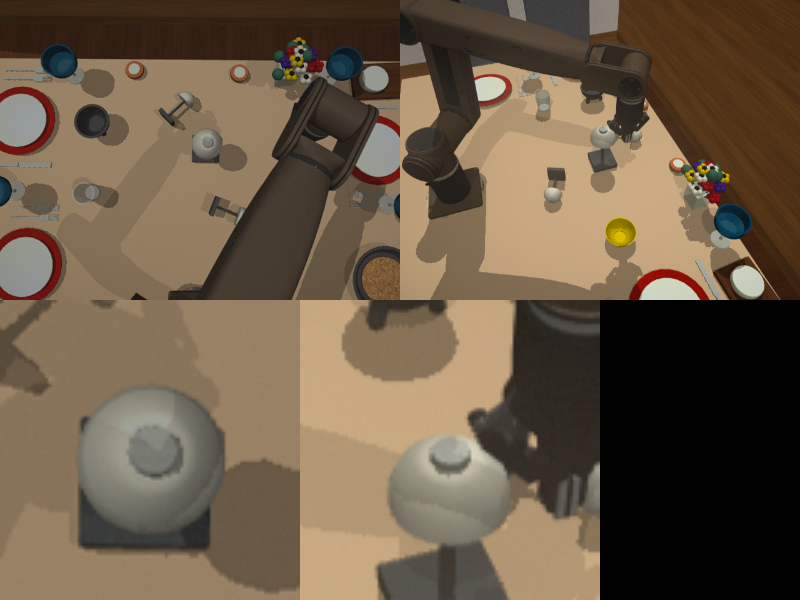

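The lamp stands upright at top (331,227). The tumbler, bowl and mortar are where they were, and the arm touches nothing. Handing in.

```bash
python3 -c "
from plant import ctrl
print(ctrl.sign_off())"
```

```text
the job is handed in; nothing more can be done
None
```

The job is handed in at about 22 s: the largest lamp stands on its foot by itself, its switch was pressed to the hard stop, and the tumbler, bowl and mortar look unmoved; the one doubt is that joint 3 briefly read 2.483 against its 2.48 limit.

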